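Open the parts carrier's gate and hold it wide

TASK

Open the parts carrier for unloading: squeeze the red catch's two tabs together until they are home, then the yellow catch's in the same way, and swing the gate out by its black grip, past its detent. The gate springs back from wide open, so finish while still holding the grip, with the gate wide, about square to the carrier's front; leave the collars, tools and bottle around and inside undisturbed.

Things in the scene. Friction and masses are not known exactly. Their poses are not given: they have to be found in the camera images.
- carrier: grey open-topped parts carrier, 220 mm deep (x) by 260 mm wide (y) by 140 mm high, fixed to the bench; origin at the centre of its underside; its front faces its own -x and is closed by the gate. An aluminium header bar, 36 mm deep, top face 140 mm above the bench, crosses the front top, centred 90 mm to -x of the origin, and carries the two catches; the steel detent block beside the hinge stands out to y = +174 mm
- red_catch: red squeeze catch on the carrier's header bar; origin at the centre of its underside, 140 mm above the bench, axes as the carrier's. A fixed black core 17 mm wide (y) stands between two red tabs, each 24 mm (x) by 8 mm (y), 7 to 35 mm above the origin: 46 to 50 mm over their outer faces when out, 34 mm when home. Red and yellow may swap places along the header (120 mm apart)
- red_tab_l: the red tab at +y; its frame lies at the catch's origin when out and moves with the tab (the tab's middle is 21 mm to +y and 21 mm up from it)
- red_tab_r: the red tab at -y; likewise, its middle is 21 mm to -y and 21 mm up from it
- red_l (a joint): how far the +y red tab is pushed in, m: 0 out, 0.008 home against the core; starts at 0 to 0.002. It is stiff (about 4 N) and stays where it is left; home lets go of the gate
- red_r (a joint): the same for the -y red tab
- yellow_catch: yellow squeeze catch on the carrier's header bar; origin at the centre of its underside, 140 mm above the bench, axes as the carrier's. A fixed black core 17 mm wide (y) stands between two yellow tabs, each 24 mm (x) by 8 mm (y), 7 to 35 mm above the origin: 46 to 50 mm over their outer faces when out, 34 mm when home. Red and yellow may swap places along the header (120 mm apart)
- yellow_tab_l: the yellow tab at +y; its frame lies at the catch's origin when out and moves with the tab (the tab's middle is 21 mm to +y and 21 mm up from it)
- yellow_tab_r: the yellow tab at -y; likewise, its middle is 21 mm to -y and 21 mm up from it
- yellow_l (a joint): how far the +y yellow tab is pushed in, m: 0 out, 0.008 home against the core; starts at 0 to 0.002. It is stiff (about 4 N) and stays where it is left; home lets go of the gate
- yellow_r (a joint): the same for the -y yellow tab
- gate (a joint): opening angle of the clear-panelled, aluminium-framed gate, rad: 0 shut, 1.65 end stop. It swings out to the carrier's -x, clockwise seen from above; both catches block it until all four tabs are home. A spring pulls it shut (0.4 N m per rad), and a sprung detent at 0.6 rad must be passed (about 1 N m in all, some 7 N at the grip)
- gate_hinge (a point): point on the gate's upright hinge axis, 165 mm above the bench, at the carrier's front left corner (x = -118, y = +110 mm in its frame). Let go when past the detent, the gate falls back against it, to about 0.8 rad, so it must be held to stay wide
- gate_grip: the gate's grip: an upright black round post, 18 mm in diameter, on an aluminium bracket 50 mm in front of the gate's panel; free all round from 112 mm to its top at 185 mm above the bench. Origin on the post's axis at bench height; turns with the gate. Shut, it is 50 mm to -x and 140 mm to -y of the hinge in the carrier's axes (radius 149 mm)
- grip_mid (a point): point on the grip post's axis, 165 mm above the bench: a good height to hold
- collar_a: turned aluminium collar, 52 mm across, 40 mm high, standing in the carrier; bystander, origin under its centre
- collar_b: another such collar in the carrier; bystander, origin under its centre
- collar_c: another such collar on the bench ahead and to the -y side of the carrier, outside the gate's sweep; bystander, origin under its centre
- holder_a: black tool holder on a red disc, 60 mm across, 75 mm high, on the left of the bench; bystander, origin under its centre
- holder_b: another such tool holder, farther on; bystander, origin under its centre
- spray: orange spray bottle, 92 mm across, 201 mm high, far left; bystander, origin under its centre
- gauge_box: flat green gauge box, 75 by 105 by 28 mm, on the right over the drawing; bystander, origin under its centre
- wrench: steel wrench lying on the left of the bench near the robot; bystander, origin under its centre

How it is judged:
By the outcome, as a careful person would: the job done as asked, in the order asked, and still so for the second after the job is handed in, while the arm keeps its last pose, push and grip.
It also fails if it takes over 56 s, if anything falls off the work surface, if the arm or the gripper's body presses on something with over 40 N, if the wrist force passes 120 N, or if a joint passes its speed limit or range.

ROBOT

A 6-joint arm with a two-finger parallel gripper is mounted at the origin on the work surface. World frame = base frame: x ahead of the robot, y to its left, z up, the work surface at z = 0. Lengths are in m, angles in rad, forces in N, time in s.
With the tool pointing down it reaches from about 0.425 to 0.925 m from the base axis. Payload 12.5 kg.
Tool frame: the origin (TCP) lies at the very end of the fingers, on their centre line; the grasp point (between the pads) lies 19 mm behind it; z points along the fingers, y is the line along which they close (so a half turn about z gives the same grasp; the last joint's range is limited). The gripper opens to 85 mm and grips with 20 to 120 N. Pads are 22 mm wide; open, the fingers measure 114 mm over their backs; the gripper's body (76 mm by 85 mm) begins 54 mm behind the grasp point. The pads swing forward as they close: fully open they stand 13 mm farther back than shut.
Start: joints at [-0.106, 0.491, 1.559, -0, 1.092, -0.106], TCP at [0.625, 0, 0.231] pointing down, gripper open.
Joint ranges: [-3.1, 3.1], [-0.84, 2.19], [0.05, 2.79], [-1.13, 4.28], [0.06, 2.93], [-2.69, 2.69]. Speed limits (rad/s): [2.22, 2.22, 2.79, 3.14, 3.14, 3.14].

INTERFACE

Orientations are given as a 3x3 rotation matrix whose columns are the frame's x, y, z axes.
In Python, from rig import bot gives the robot as it stands. The module is installed in compiled form; this text tells all that it offers. Calls block until the motion is done:
- bot.move_pose(position, orientation): joint-space move of the TCP to a pose.
- bot.move_straight(position, rotation=None, speed=0.15, until_force=None): straight line of the TCP; rotation=None keeps the orientation; speed is the mean speed in m/s. With until_force (N) it stops when the force on the tool has changed by that much, and returns True; else False.
- bot.move_joints(angles): joint-space move.
- bot.gripper_to(opening, newtons=None): opening from 0.0 (shut) to 1.0 (fully open); newtons is the grip in N (None keeps the last); returns when the fingers have stopped.
- bot.hold(seconds).
- bot.solve_ik(position, orientation): joint angles nearest the present ones, or None.
- bot.observe(): the state.
- bot.get_image(name): name is "scene" or "side" or "wrist"; returns (picture, depth): 420x560x3 uint8, red, green, blue; 420x560 float32, m along the optical axis (not along the pixel's ray), 0 where there is no reading.
- bot.get_calibration(name): a dict with "intrinsics" (3x3 intrinsics, pixels), "k1" (the pictures are not rectified: a ray, as slopes to the right and down, at radius r is drawn at 1 + k1 r^2 times it, then the intrinsics apply), "world_from_camera" (4x4, takes a point from camera to world coordinates); the wrist camera has in their place "tool_from_camera" (4x4, takes a point from camera to tool coordinates, whose origin is the TCP and whose axes are the flange's). Camera axes: x right, y down, z forward; pixel columns grow to the right and rows downward; lengths in m; the calibration is good to about 2 mm. A picture is of the moment at which its call begins: read the wrist's pose just before it. get_calibration takes no time and is no camera call.
A pose or a line that the arm cannot do raises bot.MotionError and nothing moves.
- bot.job_done(): hands the job in; it is judged then, once.
Trained networks look in the newest picture that a camera, given by its name, has taken for a name from the list of things; names that differ only in an ending like _2 or _b are one class to them, and where a whole thing is asked for, a point or a joint stands for the part that bears it (a point fixed in the world has none). Each returns a list of dicts, best first, with "score" (0 to 1); they miss things now and then, are a little off and sometimes report something else, mostly with a low value. They report only what shows in the picture. A call takes as long as a camera call.
- bot.recognise(camera, label): "box" ([centre column, centre row, width, height] in pixels, round what is visible of it).
The state is a dict: "time_s": time; "q": joint angles; "dq": joint speeds; "tau": joint torques, N m; "tool_pos": TCP position; "tool_rot": TCP orientation; "contact_force": force on the tool from outside, world axes, zero at the start; "ft_torque": the same for the moment, N m; "gripper_width": opening from 0.0 (shut) to 1.0 (fully open); "grasp_force": force on a finger pad.
Only numpy, scipy, OpenCV 4.12 (cv2) and the standard library are available. Lean on these libraries where they do the work, as an engineer would, in place of code of your own. Each camera call takes 0.05 s, during which the arm holds its last target. There are 200 camera calls.

## Working session

There is one attempt and no reset: what is moved stays moved. The work goes in short steps, each a Python script; the robot and the scene stay as the last script left them, time stands still between calls to the robot, and variables do not carry over. Pictures are saved under pics/ and viewed, at most 10 in all, crops included, and the job is handed in when it is done.

```bash
mkdir -p pics; cat > h.py <<'E'
import numpy as np, cv2
from rig import bot
def K(n):
    c=bot.get_calibration(n); return c
def cam_T(n,st=None):
    c=K(n)
    if 'world_from_camera' in c: return np.array(c['world_from_camera'])
    T=np.eye(4);T[:3,:3]=st['tool_rot'];T[:3,3]=st['tool_pos']
    return T@np.array(c['tool_from_camera'])
def rays(n,uv):
    c=K(n);A=np.array(c['intrinsics'],float)
    return cv2.undistortPoints(np.array(uv,float).reshape(-1,1,2),A,np.array([c['k1'],0,0,0.])).reshape(-1,2)
def cloud(n,depth,st=None):
    h,w=depth.shape; v,u=np.mgrid[:h,:w]
    r=rays(n,np.stack([u,v],-1).reshape(-1,2)).reshape(h,w,2)
    P=np.concatenate([r*depth[...,None],depth[...,None]],-1)
    T=cam_T(n,st); P=P@T[:3,:3].T+T[:3,3]; P[depth<=0]=np.nan
    return P
def shot(n,name=None):
    st=bot.observe(); im,d=bot.get_image(n)
    if name: cv2.imwrite(f'pics/{name}.png',im[...,::-1])
    return im,d,cloud(n,d,st)
E
python3 - <<'E'
from h import *
for n in ('scene','side'):
    im,d,P=shot(n,n+'0'); np.savez(n+'0.npz',im=im,d=d,P=P)
    print(n,K(n)['world_from_camera'][:3])
    for l in ('carrier','red_catch','yellow_catch','gate_grip','collar_c','gate'):
        for r in bot.recognise(n,l)[:2]: 
            b=r['box']; print(l,round(r['score'],2),np.round(b),np.round(P[int(b[1]),int(b[0])],3))
print(bot.observe()['time_s'])
E
```

```text
scene [[ 0.75664601  0.47017288 -0.4543394   1.08329813]
 [ 0.65381097 -0.54861512  0.52110716 -0.60700111]
 [-0.00424701 -0.69134573 -0.72251162  0.91800137]]
carrier 0.77 [317. 239. 116. 141.] [0.681 0.018 0.012]
red_catch 0.56 [294. 203.  26.  22.] [ 0.63  -0.034  0.174]
yellow_catch 0.79 [272. 230.  23.  20.] [ 0.641 -0.141  0.169]
gate_grip 0.67 [265. 212.  20.  26.] [ 0.569 -0.09   0.145]
collar_c 0.89 [236. 273.  23.  31.] [ 0.597 -0.239  0.041]
collar_c 0.81 [330. 246.  13.  16.] [ 0.743 -0.006  0.052]
gate 0.78 [282. 224.  48.  88.] [ 0.655 -0.113  0.174]
gate 0.39 [324. 137.   7.   7.] [0.378 0.466 0.004]
side [[-0.92471523 -0.24846454  0.28838709  0.21557219]
 [-0.3804171   0.57615802 -0.72341189  0.93962971]
 [ 0.01358567 -0.77865737 -0.62730226  0.96455323]]
carrier 0.95 [259. 220.  89.  79.] [ 0.725 -0.088  0.011]
red_catch 0.7 [204. 295.  35.  59.] [0.666 0.382 0.124]
red_catch 0.67 [279. 209.  15.  22.] [ 0.61  -0.021  0.15 ]
yellow_catch 0.59 [287. 188.  17.  17.] [0.576 0.005 0.268]
gate_grip 0.59 [294. 202.  14.  24.] [ 0.642 -0.26   0.004]
collar_c 0.6 [306. 208.  11.  14.] [ 0.58  -0.221  0.025]
collar_c 0.49 [245. 214.  14.  17.] [ 0.768 -0.065  0.044]
gate 0.72 [289. 215.  26.  45.] [ 0.621 -0.149  0.029]
0.7
```

```bash
python3 - <<'E'
from h import *
print(K('wrist'))
im=cv2.imread('pics/scene0.png')
cv2.imwrite('pics/scene0c.png',cv2.resize(im[120:320,180:430],None,fx=3,fy=3,interpolation=cv2.INTER_CUBIC)[:, :])
st=bot.observe(); R=np.array(st['tool_rot']); print(R)
bot.move_straight([0.60,-0.05,0.42],speed=0.3)
im,d,P=shot('wrist','w1'); np.savez('w1.npz',im=im,d=d,P=P)
for l in ('red_catch','yellow_catch','gate_grip','red_tab_l','yellow_tab_l','carrier'):
    for r in bot.recognise('wrist',l)[:2]:
        b=r['box']; print(l,round(r['score'],2),np.round(b),np.round(P[int(b[1]),int(b[0])],3))
print(bot.observe()['time_s'])
E
```

```text
{'intrinsics': array([[326.50487275,   0.        , 276.32866712],
       [  0.        , 326.50487275, 211.44770669],
       [  0.        ,   0.        ,   1.        ]]), 'k1': -0.057345258500528136, 'tool_from_camera': array([[ 3.19844617e-04, -9.47119232e-01, -3.20881688e-01,
         8.16501585e-02],
       [ 9.99998842e-01, -1.74562952e-04,  1.51200954e-03,
        -2.24779750e-04],
       [-1.48806737e-03, -3.20881800e-01,  9.47118079e-01,
        -1.42278357e-01],
       [ 0.00000000e+00,  0.00000000e+00,  0.00000000e+00,
         1.00000000e+00]])}
[[ 4.39949536e-05  9.99999996e-01  8.23763325e-05]
 [ 9.99999999e-01 -4.39947187e-05 -2.85300494e-06]
 [-2.84938080e-06  8.23764579e-05 -9.99999997e-01]]
red_catch 0.84 [287. 143.  50.  44.] [ 0.611 -0.014  0.174]
yellow_catch 0.74 [346. 140. 217. 234.] [ 0.714 -0.029  0.009]
yellow_catch 0.61 [301. 232.  48.  48.] [ 0.634 -0.141  0.14 ]
gate_grip 0.77 [258. 199.  40.  33.] [ 0.567 -0.132  0.001]
red_tab_l 0.58 [300. 161.  21.  11.] [ 0.627 -0.034  0.174]
red_tab_l 0.5 [294. 125.  26.   7.] [0.62  0.006 0.175]
yellow_tab_l 0.69 [268. 155.  62. 181.] [ 0.584 -0.054 -0.   ]
yellow_tab_l 0.59 [317. 250.  18.  14.] [ 0.653 -0.15   0.175]
carrier 0.66 [346. 142. 213. 235.] [ 0.714 -0.03   0.01 ]
carrier 0.36 [316. 248.  19.  16.] [ 0.652 -0.151  0.168]
1.8583
```

View pics/scene0c.png

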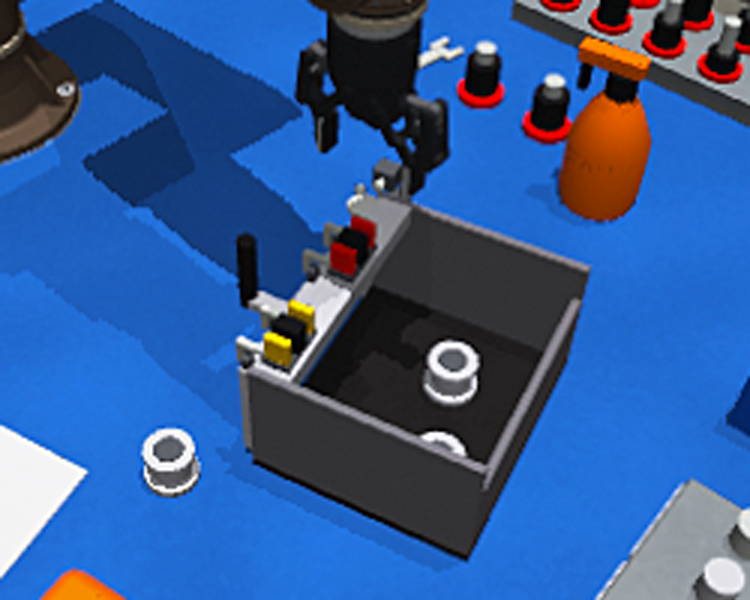

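View pics/w1.png

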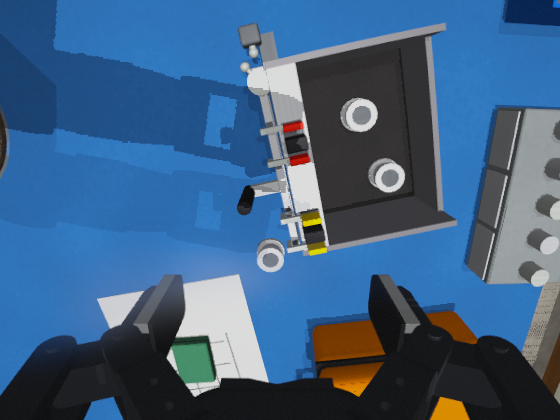

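```bash
cat >> h.py <<'E'
def blobs(im,P,color):
    hsv=cv2.cvtColor(im,cv2.COLOR_RGB2HSV); H,S,V=[hsv[...,i].astype(int) for i in range(3)]
    m=((H<6)|(H>174)) if color=='red' else ((H>22)&(H<36))
    m&=(S>150)&(V>90)&(P[...,2]>0.165)&(P[...,2]<0.185)
    n,l,s,c=cv2.connectedComponentsWithStats(m.astype(np.uint8))
    out=[]
    for i in range(1,n):
        if s[i,4]<15: continue
        p=P[l==i]; (cx,cy),wh,a=cv2.minAreaRect((p[:,:2]*1000).astype(np.float32))
        out.append((s[i,4],np.round([cx,cy],1),np.round(wh,1),round(a,1),np.round(p[:,2].mean(),4),np.round(c[i])))
    return out
E
python3 - <<'E'
from h import *
z=np.load('w1.npz')
for c in ('red','yellow'):
    for b in blobs(z['im'],z['P'],c): print(c,b)
P=z['P'];im=z['im']
m=(P[...,2]>0.178)&(P[...,2]<0.2)&(P[...,0]<0.64)
ys,xs=np.nonzero(m)
n,l,s,c=cv2.connectedComponentsWithStats(m.astype(np.uint8))
for i in range(1,n):
    if s[i,4]>8: print(s[i],np.round(P[l==i].mean(0),4),im[l==i].mean(0))
E
```

```text
red (np.int32(146), array([618.6,   4.3]), array([22.3,  8.1]), 11.9, np.float64(0.1743), array([293., 126.]))
red (np.int32(140), array([627.3, -34.9]), array([22.5,  7.5]), 12.3, np.float64(0.1738), array([299., 160.]))
yellow (np.int32(148), array([ 644.1, -112.6]), array([22.7,  8.4]), 12.8, np.float64(0.1732), array([311., 221.]))
yellow (np.int32(138), array([ 653.3, -153. ]), array([23.1,  7.7]), 10.6, np.float64(0.173), array([317., 250.]))
[237 200  15  15 172] [ 0.5606 -0.0904  0.1841] [34.55232558 36.12209302 41.43604651]
```

```bash
cat >> h.py <<'E'
yaw=np.arctan2(.213,.977)
xh=np.array([np.cos(yaw),np.sin(yaw),0]); yh=np.array([-np.sin(yaw),np.cos(yaw),0])
def Rty(y):  # tool down, closing axis y
    y=np.array(y)/np.linalg.norm(y); z=np.array([0,0,-1.]); return np.column_stack([np.cross(y,z),y,z])
H=np.array([.5788,.0568,0]); C_red=np.array([.623,-.0153,0]); C_yel=np.array([.6487,-.1328,0])
E
python3 - <<'E'
from h import *
for s in (1,-1):
    print(s,bot.solve_ik(C_red+[0,0,.25],Rty(s*yh)))
# gate path feasibility
r0=np.array([-50,-140])/1000
for off in range(-180,180,15):
    ok=[];q6=[]
    for th in np.linspace(0,1.6,9):
        c,s=np.cos(-th),np.sin(-th); r=np.array([c*r0[0]-s*r0[1],s*r0[0]+c*r0[1]])
        p=H+r[0]*xh+r[1]*yh; p[2]=.146
        for k in (0,1):
            a=np.radians(off)+yaw-th*k
            q=bot.solve_ik(p,Rty([np.cos(a),np.sin(a),0])); ok.append(q is not None); q6.append(np.nan if q is None else q[5])
    print(off,'fixed',''.join(str(int(o)) for o in ok[::2]),np.round(q6[::2][::4],2),'rot',''.join(str(int(o)) for o in ok[1::2]),np.round(q6[1::2][::4],2))
s=-1
bot.move_pose(C_red+[0,0,.25],Rty(s*yh))
im,d,P=shot('wrist','w2'); np.savez('w2.npz',im=im,d=d,P=P)
for c in ('red','yellow'):
    for b in blobs(im,P,c): print(c,b)
print(bot.observe()['time_s'],bot.observe()['gripper_width'])
E
```

```text
1 [-1.30498340e-01  4.71196391e-01  1.54044326e+00 -4.44089210e-16
  1.12995300e+00 -1.91595018e+00]
-1 [-1.30498340e-01  4.71196391e-01  1.54044326e+00 -4.44089210e-16
  1.12995300e+00  1.22564247e+00]
-180 fixed 111100000 [2.65  nan  nan] rot 100001111 [ 2.65   nan -1.72]
-165 fixed 111111110 [2.39 2.45  nan] rot 110000111 [ 2.39   nan -1.99]
-150 fixed 111111111 [2.13 2.19 2.44] rot 111000011 [ 2.13   nan -2.25]
-135 fixed 111111111 [1.86 1.93 2.17] rot 111100001 [ 1.86   nan -2.51]
-120 fixed 111111111 [1.6  1.67 1.91] rot 111110000 [1.6  2.47  nan]
-105 fixed 111111111 [1.34 1.4  1.65] rot 111111000 [1.34 2.2   nan]
-90 fixed 111111111 [1.08 1.14 1.39] rot 111111100 [1.08 1.94  nan]
-75 fixed 111111111 [0.82 0.88 1.13] rot 111111110 [0.82 1.68  nan]
-60 fixed 111111111 [0.56 0.62 0.87] rot 111111111 [0.56 1.42 2.47]
-45 fixed 111111111 [0.29 0.36 0.6 ] rot 111111111 [0.29 1.16 2.2 ]
-30 fixed 111111111 [0.03 0.1  0.34] rot 111111111 [0.03 0.9  1.94]
-15 fixed 111111111 [-0.23 -0.17  0.08] rot 111111111 [-0.23  0.63  1.68]
0 fixed 111111111 [-0.49 -0.43 -0.18] rot 111111111 [-0.4
[... 590 characters left out ...]
.72 -0.68]
135 fixed 000000111 [  nan   nan -2.54] rot 011111111 [  nan -1.98 -0.94]
150 fixed 000000000 [nan nan nan] rot 000111111 [  nan -2.25 -1.2 ]
165 fixed 000000000 [nan nan nan] rot 000011111 [  nan -2.51 -1.46]
red (np.int32(375), array([618.9,   3.8]), array([24. ,  7.8]), 12.1, np.float64(0.1738), array([247., 220.]))
red (np.int32(373), array([627.8, -35. ]), array([23.8,  7.6]), 13.0, np.float64(0.1738), array([303., 221.]))
yellow (np.int32(471), array([ 644.6, -112.5]), array([23.7,  8.2]), 12.0, np.float64(0.1727), array([411., 220.]))
yellow (np.int32(528), array([ 653.3, -152.9]), array([24. ,  8.9]), 13.5, np.float64(0.1724), array([465., 220.]))
3.1833 1.0035342581997357
```

View pics/w2.png

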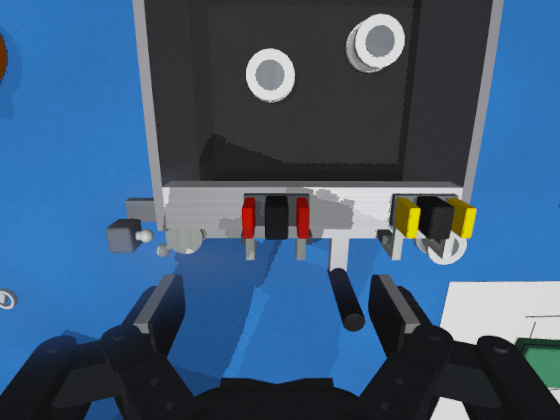

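```bash
python3 - <<'E'
from h import *
z=np.load('w2.npz');im,P=z['im'],z['P']
m=(im.max(-1)<60)&(P[...,2]>0.165)&(P[...,2]<0.182)
n,l,s,c=cv2.connectedComponentsWithStats(m.astype(np.uint8))
for i in range(1,n):
    if s[i,4]>60:
        p=P[l==i]; r=cv2.minAreaRect((p[:,:2]*1000).astype(np.float32)); print('core',np.round(r[0],1),np.round(r[1],1),c[i])
tgt=C_red+[.0003,-.0003,0]
def show(t):
    o=bot.observe(); print(t,round(o['time_s'],2),np.round(o['tool_pos'],4),'w',round(o['gripper_width']*85,1),'gf',np.round(o['grasp_force'],1),'F',np.round(o['contact_force'],1))
R=Rty(-yh)
print(bot.move_straight(tgt+[0,0,.146],rotation=R,speed=.08,until_force=12)); show('down')
bot.gripper_to(.5,30); show('50')
bot.gripper_to(.3,30); show('sq')
bot.gripper_to(.3,60); show('sq60')
im,d,P=shot('wrist')
cv2.imwrite('pics/w3.png',im[100:330,130:430,::-1].repeat(2,0).repeat(2,1))
for b in blobs(im,P,'red'): print(b)
E
```

```text
core [623.6 -16.4] [26.  16.7] [276.28286385 220.29225352]
core [ 648.8 -132.7] [26.1 16.9] [438.00842105 220.41263158]
core [565.3 -88.6] [ 6.6 16.7] [348.81090909 306.79636364]
False
down 4.63 [ 0.6235 -0.0156  0.1465] w 84.8 gf 0.0 F [-0.4  0.3 -0.1]
50 5.12 [ 0.6234 -0.0156  0.1464] w 43.0 gf 3.7 F [-1.1  0.8  4.5]
sq 5.38 [ 0.6235 -0.0152  0.1468] w 32.8 gf 30.6 F [-1.8  3.6  9.5]
sq60 5.6 [ 0.6235 -0.0151  0.1473] w 31.1 gf 59.6 F [-3.6  3.1 13.8]
(np.int32(1002), array([620.9,  -4.2]), array([24.9,  7.3]), 12.9, np.float64(0.1735), array([247., 304.]))
(np.int32(1020), array([626.1, -28.3]), array([24.2,  7.5]), 12.2, np.float64(0.1734), array([306., 304.]))
```

View pics/w3.png

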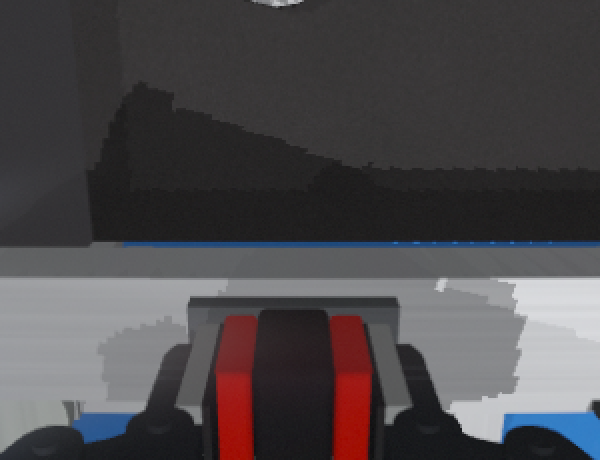

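The wrist picture shows both red tabs flush against the black core (crop columns 237 and 352, no gaps), so red is home. Next the yellow catch.

```bash
python3 - <<'E'
from h import *
def show(t):
    o=bot.observe(); print(t,round(o['time_s'],2),np.round(o['tool_pos'],4),'w',round(o['gripper_width']*85,1),'gf',np.round(o['grasp_force'],1),'F',np.round(o['contact_force'],1))
R=Rty(-yh); t=C_red.copy()
bot.gripper_to(1.0); show('open')
bot.move_straight([.6235,-.0156,.25],rotation=R,speed=.15)
t=C_yel
bot.move_straight(t+[0,0,.25],rotation=R,speed=.2)
im,d,P=shot('wrist')
for c in ('red','yellow'):
    for b in blobs(im,P,c): print(c,b)
print(bot.move_straight(t+[0,0,.146],rotation=R,speed=.08,until_force=12)); show('down')
bot.gripper_to(.5,30); show('50')
bot.gripper_to(.3,30); show('sq')
bot.gripper_to(.3,60); show('sq60')
im,d,P=shot('wrist')
for b in blobs(im,P,'yellow'): print(b)
bot.gripper_to(1.0); show('open')
bot.move_straight(t+[0,0,.27],rotation=R,speed=.15)
im,d,P=shot('wrist','w4'); np.savez('w4.npz',im=im,d=d,P=P)
for c in ('red','yellow'):
    for b in blobs(im,P,c): print(c,b)
m=(P[...,2]>0.18)&(P[...,2]<0.2)&(P[...,0]<0.6)
n,l,s,c=cv2.connectedComponentsWithStats(m.astype(np.uint8))
for i in range(1,n):
    if s[i,4]>20: print(s[i],[np.round(x,1) for x in cv2.minEnclosingCircle((P[l==i][:,:2]*1000).astype(np.float32))],np.round(P[l==i].mean(0),4))
show('end')
E
```

```text
open 6.22 [ 0.6233 -0.0157  0.1459] w 85.1 gf 0.0 F [-0.2 -0.7  0. ]
red (np.int32(509), array([626.3, -28.6]), array([23.4,  9.5]), 12.8, np.float64(0.1724), array([131., 220.]))
red (np.int32(284), array([620.6,  -4.3]), array([23. ,  7.7]), 14.8, np.float64(0.1744), array([ 95., 223.]))
yellow (np.int32(393), array([ 644.8, -113.2]), array([23.9,  8. ]), 13.2, np.float64(0.1735), array([248., 221.]))
yellow (np.int32(389), array([ 653.3, -153.5]), array([23.9,  7.8]), 13.0, np.float64(0.1736), array([305., 221.]))
False
down 9.32 [ 0.6489 -0.1329  0.1465] w 84.9 gf 0.0 F [-0.1  0.4 -0.1]
50 9.81 [ 0.6489 -0.1329  0.1465] w 43.1 gf 3.9 F [-1.1  0.6  5.5]
sq 10.07 [ 0.6489 -0.1324  0.147 ] w 32.6 gf 30.9 F [-1.8  2.2  8.8]
sq60 10.28 [ 0.6489 -0.1324  0.1474] w 31.4 gf 59.8 F [-2.7  2.8 12.3]
(np.int32(1002), array([ 646.5, -121.4]), array([24.9,  7.4]), 13.2, np.float64(0.1735), array([247., 304.]))
(np.int32(1014), array([ 651.4, -145.4]), array([24.5,  7.4]), 11.3, np.float64(0.1734), array([306., 304.]))
open 10.91 [ 0.6487 -0.1329  0.1459] w 84.7 gf 0.0 F [ 0.1 -0.2 -0.1]
red (np.int32(406), array([626.4, -28.9]), array([22.9,  9.6]), 10.8, np.float64(0.1729), array([140., 213.]))
red (np.int32(257), array([620.5,  -3.9]), array([22.7,  7.5]), 13.1, np.float64(0.1743), array([107., 214.]))
yellow (np.int32(316), array([ 646.6, -120.8]), array([23.6,  7.3]), 12.3, np.float64(0.1739), array([260., 212.]))
yellow (np.int32(334), array([ 652.1, -146. ]), array([23.2,  7.8]), 12.8, np.float64(0.1738), array([293., 211.]))
[194 295  21  21 337] [array([560.2, -91.4]), np.float64(9.1)] [ 0.5617 -0.0916  0.1838]
end 11.93 [ 0.6484 -0.1327  0.2688] w 85.0 gf 0.0 F [0.6 0.3 0.3]
```

View pics/w4.png

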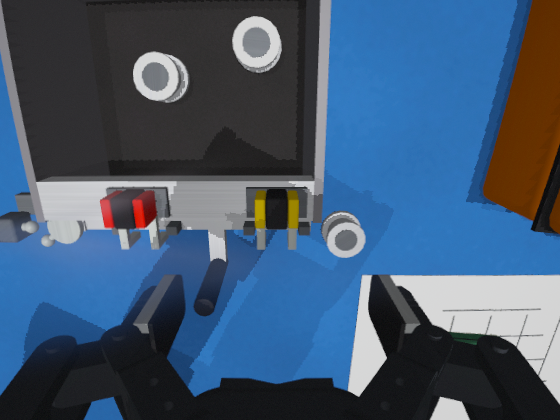

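Red and yellow tab pairs both sit against their cores (columns 107/140 and 260/293), and the post top is at (204, 305). Now I'll grasp the post radially and start the swing.

```bash
cat >> h.py <<'E'
def show(t):
    o=bot.observe(); print(t,round(o['time_s'],2),np.round(o['tool_pos'],4),'w',round(o['gripper_width']*85,1),'gf',np.round(o['grasp_force'],1),'F',np.round(o['contact_force'],1),'T',np.round(o['ft_torque'],1))
def gate_pose(th,off=np.radians(75),r=None):
    r0=(np.array([.5604,-.0911])-H[:2]) if r is None else r
    c,s=np.cos(-th),np.sin(-th)
    p=H+[c*r0[0]-s*r0[1],s*r0[0]+c*r0[1],.146]
    a=off+yaw-th
    return p,Rty([np.cos(a),np.sin(a),0])
E
python3 - <<'E'
from h import *
p,R=gate_pose(0)
bot.move_pose(p+[0,0,.11],R); show('above')
bot.gripper_to(.8)
print(bot.move_straight(p,rotation=R,speed=.1,until_force=10)); show('down')
bot.gripper_to(0,80); show('grip')
for th in (.1,.2,.3):
    q,Rq=gate_pose(th); bot.move_straight(q,rotation=Rq,speed=.06); show(th)
im,d,P=shot('scene','s2')
cv2.imwrite('pics/s2c.png',cv2.resize(im[120:320,180:430,::-1],None,fx=2.5,fy=2.5))
E
```

```text
above 14.36 [ 0.5605 -0.0911  0.256 ] w 85.2 gf 0.0 F [ 0.8  0.2 -0.3] T [ 0.  0. -0.]
False
down 15.93 [ 0.5607 -0.0912  0.1466] w 68.0 gf 0.0 F [ 0.9 -0.8 -0.2] T [0.  0.1 0. ]
grip 16.45 [ 0.5605 -0.0906  0.1464] w 16.0 gf 77.8 F [-0.6  6.   5.1] T [ 0.8  0.2 -0.1]
0.1 16.85 [ 0.5459 -0.0881  0.1464] w 16.0 gf 77.8 F [1.3 5.4 5.1] T [ 0.8 -0.2  0.1]
0.2 17.25 [ 0.5317 -0.0842  0.1464] w 16.2 gf 77.9 F [0.7 5.7 3.6] T [ 0.7 -0.2  0.1]
0.3 17.65 [ 0.5179 -0.0788  0.1464] w 16.4 gf 78.0 F [2.2 4.4 3.9] T [ 0.7 -0.3  0.1]
```

View pics/s2c.png

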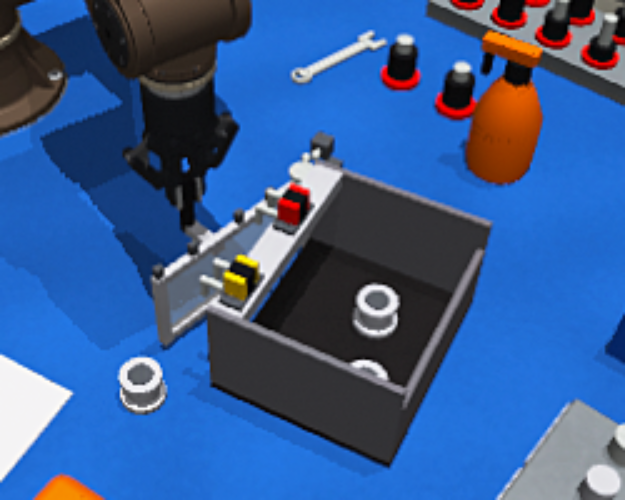

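The gate is swinging with the grip held (its free edge is at (160, 300) in the crop). I'll carry on past the detent.

```bash
python3 - <<'E'
from h import *
for th in list(np.arange(.4,1.55,.1))+[1.57]:
    q,Rq=gate_pose(th); bot.move_straight(q,rotation=Rq,speed=.06); show(round(th,2))
    if np.linalg.norm(bot.observe()['contact_force'])>35: print('STOP'); break
bot.hold(.3); show('hold')
im,d,P=shot('scene'); 
cv2.imwrite('pics/s3c.png',cv2.resize(im[100:320,150:430,::-1],None,fx=2.5,fy=2.5))
np.savez('s3.npz',im=im,d=d,P=P)
im,d,P=shot('side')
cv2.imwrite('pics/s4c.png',cv2.resize(im[120:300,180:400,::-1],None,fx=3,fy=3))
E
```

```text
0.4 18.1 [ 0.5049 -0.0724  0.1464] w 16.2 gf 77.9 F [4.2 3.6 5.2] T [ 0.5 -0.4  0.1]
0.5 18.5 [ 0.4924 -0.0644  0.1463] w 16.0 gf 78.6 F [ 2.4 -0.1  7.1] T [ 0.1 -0.4  0. ]
0.6 18.9 [ 0.4806 -0.0551  0.1463] w 15.9 gf 79.3 F [ 1.3  0.8 11.2] T [ 0.2 -0.3  0.1]
0.7 19.3 [ 0.4698 -0.0445  0.1463] w 16.2 gf 79.5 F [ 1.3  0.8 12.9] T [ 0.2 -0.1  0. ]
0.8 19.7 [ 0.4603 -0.0331  0.1464] w 16.1 gf 79.2 F [1.2 3.3 9. ] T [ 0.4 -0.3  0.1]
0.9 20.1 [ 0.452  -0.0211  0.1464] w 16.1 gf 79.1 F [ 2.2 -1.5  8.4] T [-0.1 -0.3  0.1]
1.0 20.5 [ 0.4449 -0.008   0.1464] w 15.9 gf 79.2 F [ 1.1 -2.2  8.3] T [-0.2 -0.2  0.1]
1.1 20.9 [0.439  0.0057 0.1463] w 16.3 gf 79.3 F [ 1.  -1.  10.3] T [-0.3 -0.1  0. ]
1.2 21.3 [0.4346 0.02   0.1463] w 16.2 gf 79.4 F [ 0.2 -2.7 11.3] T [-0.3 -0.   0.1]
1.3 21.7 [0.4316 0.0346 0.1463] w 16.5 gf 79.4 F [-0.6 -3.5  9.6] T [-0.4  0.1  0.1]
1.4 22.1 [0.4301 0.0494 0.1463] w 16.4 gf 79.5 F [-0.8 -2.9 11.1] T [-0.4  0.1  0. ]
1.5 22.5 [0.4301 0.0643 0.1463] w 16.1 gf 79.5 F [-1.3 -4.  11.3] T [-0.5  0.2  0.1]
1.57 22.82 [0.431  0.0747 0.1463] w 15.7 gf 79.6 F [-1.9 -3.4 12.1] T [-0.5  0.2  0. ]
hold 23.12 [0.431  0.0745 0.1463] w 16.0 gf 79.5 F [-1.  -3.4 12.6] T [-0.4  0.3  0.1]
```

View pics/s3c.png

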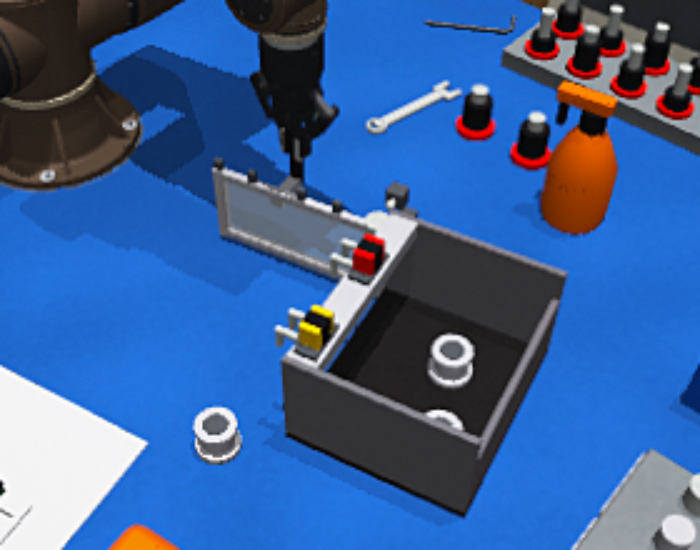

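View pics/s4c.png

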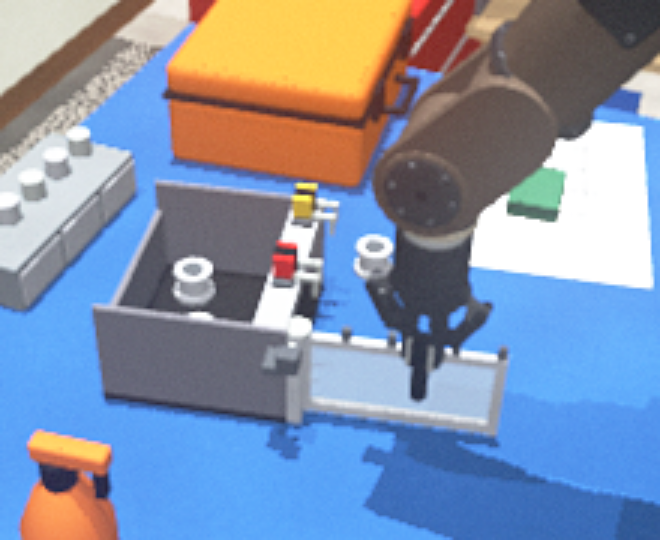

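The gate is wide, its free edge at (220, 165) in the scene crop and square to the front. The grip is still held at 80 N, and the bystanders are undisturbed.

```bash
python3 -c "
from h import *
print(bot.job_done())"
```

```text
the job is handed in; nothing more can be done
None
```

I squeezed the red catch home, then the yellow, and swung the gate past its detent to about 1.57 rad, square to the front; I handed the job in at about 23 s with the grip still held and, as far as the camera views show, the bystanders undisturbed.

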